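# Prove the stall's safety switch, then hold the socket flap open

### The job

The stall holder is about to plug in her display lamps. Test the safety switch: press its yellow test button so that the red lever drops, then lift the lever back up until it stays up by itself. Then take the yellow tab of the blue sprung socket flap and hold the flap open at 60 degrees for her: finish while still holding it with the gripper, and leave the goods on the stall where they are.

Things in the scene. Friction and masses are not known exactly. Their poses are not given: they have to be found in the camera images.
- rcd_unit: Safety switch unit, a fixed grey box 130 (x) x 180 (y) x 70 mm high, its top at 70 mm above the table. Origin: centre of its underside; z up, the test button lies on its +y side and the red lever on its -y side, both on its top. Turned by up to 0.25 rad; it may stand left or right of the socket box.
- test_button (a joint): Yellow round push button, diameter 26 mm, in a black collar 42 mm across and 12 mm high. Pressed straight down; 0 = out, 0.007 m = fully in. A spring pushes back with 1.5 N at first and 5 N fully in (about 1 N more from the lever); the lever trips at about 4 mm. The lever can only stay up once the button is let out again.
- test_button_top (a point): Centre of the top face of the yellow button, 23 mm above the top of the unit when out; moves down with it.
- trip_lever (a joint): Red lever's angle. 0 = up (set): it leans 0.22 rad past upright towards the unit's +x, resting on its stop by its own weight. It grows as the lever drops towards the unit's -x: upright at 0.22, fully dropped at 1.40 rad (then 0.39 rad above level, pointing to -x). There is no catch: gravity alone keeps it up or down, whichever side of upright it is on. It turns nearly freely.
- lever_pivot (a point): The lever's hinge axis (along the unit's y axis), 12 mm above the top of the unit, 25 mm to +x and 35 mm to -y of the unit's centre, between two black cheeks 24 mm long (x), 18 mm high, 36 mm apart over their outer faces. Does not move.
- lever_grip (a point): Point on the middle of the red lever, 42 mm from its hinge; moves with it. The lever is 14 mm wide (along the unit's y), 9 mm thick, with a white band near its end, and reaches 60 mm from its hinge. Axes at joint value 0: those of the unit. About 90 g. Pinched by its sides it turns between the pads but lags by friction: carry on past the arc until it is home before letting go.
- socket_box: Socket box, a fixed grey box 120 (x) x 160 (y) x 65 mm high. Origin: centre of its underside, z up. The flap covers the two sockets on its top. Turned by up to 0.25 rad.
- flap (a joint): Opening angle of the blue flap: 0 = shut, lying level on the box; 60 degrees = 1.047 rad; opens to 1.75 rad. The edge towards -x rises as it opens. A spring closes it at every angle: about 1.5 N at the tab at 60 degrees.
- flap_hinge (a point): Middle of the flap's hinge axis (along the socket box's y axis), 71 mm above the table, 50 mm to +x of the box's centre. Does not move. The flap is 105 mm (from the hinge to -x) x 130 mm (y) x 8 mm, its mid-plane through the hinge axis.
- flap_tab (a point): Grip point on the yellow tab of the flap, 140 mm from the hinge axis in the flap's mid-plane; moves with the flap. The tab is 24 mm wide (along the box's y), 9 mm thick, and sticks out 50 mm beyond the flap's edge, from 105 to 155 mm from the hinge; its outer part overhangs the front (-x) face of the box. Its two narrow side faces can be pinched from above. x, y, z axes at 0: those of the box.
- bead_jar: Amber glass jar with metal cap, diameter 44, height 55 mm, loose, between the two boxes. Leave alone. Origin: centre of its underside.
- wire_spool: Copper spool, diameter 60, height 35 mm, loose. Leave alone. Origin: centre of its underside.
- mug: Blue mug, diameter 80, height 90 mm, loose. Leave alone. Origin: centre of its underside.
- card_reader: Black card terminal 140 x 75 x 22 mm, loose. Leave alone. Origin: centre of its underside.
- pliers: Orange-handled pliers lying flat, 160 mm long, loose. Leave alone. Origin: at the pivot, underside.
- bead_tin: Metal tin, diameter 60, height 45 mm, loose. Leave alone. Origin: centre of its underside.
- bead_bowl: White bowl, diameter 90, height 35 mm, loose. Leave alone. Origin: centre of its underside.
Mind the look-alikes: they are no part of the job. What is shaped like the socket_box but pink is not meant.

How it is judged (in metres and radians):
On the way, in this order (a step that is already met when the one before it is completed fails the run):
1. the test button is pressed while the lever is up and untouched (value of joint test_button above 0.003 m and value of joint trip_lever below 0.6 rad and contact force between trip_lever and the arm below 0.1 N and contact force between trip_lever and the fingers below 0.1 N).
2. the lever has dropped (value of joint trip_lever above 1.2 rad), for 0.05 s.
3. the lever is back up and stays there, let go, with the button out (value of joint trip_lever below 0.1 rad and value of joint test_button below 0.0015 m and contact force between trip_lever and the arm below 0.1 N and contact force between trip_lever and the fingers below 0.1 N), for 0.3 s.
4. the flap is held open at 60 degrees (value of joint flap between 0.907 and 1.187 rad and contact force between flap and the fingers above 0.4 N), for 0.3 s.
At the end, for the whole second after the job is handed in: The gripper's fingers hold the flap still at 60 degrees, give or take 8 degrees (joint 0.907 to 1.187 rad), with no loose thing propping it; the lever is up (below 0.1 rad) and untouched, the button out (below 1.5 mm) (all of step 3 and all of step 4 and velocity of joint flap between -0.1 and 0.1 rad/s and contact force between flap and bead_jar below 0.1 N and contact force between flap and wire_spool below 0.1 N and contact force between flap and mug below 0.1 N and contact force between flap and card_reader below 0.1 N and contact force between flap and pliers below 0.1 N and contact force between flap and bead_tin below 0.1 N and contact force between flap and bead_bowl below 0.1 N); the arm keeps its last pose, push and grip.
It fails at once if one of the goods on the stall is moved by more than 25 mm (distance of any of bead_jar, wire_spool, mug, card_reader, pliers, bead_tin, bead_bowl from where it was at the start of the episode above 0.025 m).
It also fails if it takes over 67 s, if anything falls off the work surface, if the arm or the gripper's body presses on something with over 40 N, if the wrist force passes 120 N, or if a joint passes its speed limit or range.

### The arm

A 6-joint arm with a two-finger parallel gripper is mounted at the origin on the work surface. World frame = base frame: x ahead of the robot, y to its left, z up, the work surface at z = 0. Lengths are in mm, angles in rad, forces in N, time in s.
With the tool pointing down it reaches from about 275 to 725 mm from the base axis. Payload 5.6 kg.
Tool frame: the origin (TCP) lies at the very end of the fingers, on their centre line; the grasp point (between the pads) lies 19 mm behind it; x points along the fingers, y is the direction in which the jaws open and shut, and the axes are right-handed (so a half turn about x gives the same grasp; the last joint's range is limited). The gripper opens to 85 mm and grips with 20 to 120 N. Pads are 22 mm wide; open, the fingers measure 114 mm over their backs; the gripper's body (76 mm by 85 mm) begins 54 mm behind the grasp point. The pads swing forward as they close: fully open they stand 13 mm farther back than shut.
Start: joints at [-1.054, 0.255, 0.108, 0, -1.424, -0.285], TCP at [126.372, -535.278, 210.383] pointing down, gripper open.
Joint ranges: [-2.95, 2.95], [-1.21, 1.97], [-1.09, 1.5], [-2.87, 1.71], [-2.94, -0.07], [-3.05, 3.05]. Speed limits (rad/s): [2.57, 2.57, 3.14, 3.14, 3.14, 3.14].

### API

Orientations are given as a unit quaternion [w, x, y, z].
In Python, from bench import r, imaging, job_done gives the robot as it stands.
- The arm moves only by the shell command python3 -m creep 'ROWS'. ROWS is a JSON object of lists of equal length, an entry for each row: "dp": the shift along the tool's x, y, z in m, a list of three; "twist": the turn, a rotation vector about the tool's x, y, z in rad, a list of three; "jaw": the finger opening in m, from 0 to 0.0854. A call has 1 to 12 rows; each row is the pose to reach, as a shift and turn from the pose commanded when the call began, along the tool's axes at that moment; what a row does not reach only later rows make up. A row lasts 1/8 s, in which the tool goes at most 62.5 mm and 10.7 degrees, less where a joint would pass 70% of its speed; a pose out of reach is approached as far as the arm can. A call with a gripper value outside its range is refused whole. The fingers move at their own pace and stop on an object; the grip force is fixed at half the most. Time passes only in rows, so rows that repeat a pose let the fingers close. It gives the time, the measured TCP pose, the force and the opening at its end, in the units of the state.
- r.read_state(): the state, without advancing time (a new reading comes with each control period).
- imaging.snapshot(name): name is "side" or "top"; returns a dict with "img" (480x640x3 uint8, red, green, blue), "depth" (480x640 float32, mm along the optical axis (not along the pixel's ray), 0 where there is no reading), "vfov" (degrees; the focal length in pixels is half the picture's height over the tangent of half this angle, whatever the lens; pixels are square), "cx", "cy" (the principal point, pixels), "k1" (the pictures are not rectified: a ray, as slopes to the right and down, at radius r is drawn at 1 + k1 r^2 times it, then the intrinsics apply), "extrinsics" (4x4, takes a point from world to camera coordinates). Camera axes: x right, y up, looking along -z (the intrinsics and any distortion apply to the point x, -y, -z); pixel columns grow to the right and rows downward; lengths in mm; the calibration is good to about 2 mm. A picture is of the moment at which its call begins.
- job_done(): hands the job in, once; it reports no verdict.
The state is a dict: "clock": time; "q": joint angles; "dq": joint speeds; "effort": joint torques, N m; "ee_pos": TCP position; "orientation": TCP orientation; "wrist_force": force on the tool from outside, world axes, zero at the start; "wrist_torque": the same for the moment, N m; "grip_width": finger opening in mm.
Only numpy, scipy, OpenCV 4.12 (cv2) and the standard library are available. Lean on these libraries where they do the work, as an engineer would, in place of code of your own. Each camera call takes 0.05 s, during which the arm holds its last target.

## Working session

There is one attempt and no reset: what is moved stays moved. The work goes in short steps, Python scripts to look and compute and a shell command to move; the robot and the scene stay as the last step left them, time stands still between calls to the robot, and variables do not carry over. Pictures are saved under pics/ and viewed, and the job is handed in when it is done.

```bash
ls; mkdir -p pics; python3 - <<'E'
from bench import r, imaging
import cv2, numpy as np
s=r.read_state(); print({k:np.round(v,3).tolist() for k,v in s.items()})
for n in("top","side"):
    d=imaging.snapshot(n); cv2.imwrite(f"pics/{n}0.png",d["img"][:,:,::-1]); np.savez(f"pics/{n}0.npz",**d)
    print(n,d["vfov"],d["cx"],d["cy"],d["k1"],np.round(d["extrinsics"],3).tolist())
E
```

```text
pics
{'clock': 0.0, 'q': [-1.054, 0.256, 0.107, -0.0, -1.424, -0.285], 'dq': [0.002, 0.0, -0.001, 0.001, 0.0, 0.001], 'effort': [-0.0, -38.663, 23.794, 5.365, -0.006, -0.0], 'ee_pos': [126.265, -534.735, 209.494], 'orientation': [0.702, -0.081, 0.702, 0.082], 'wrist_force': [-0.042, 0.187, -0.096], 'wrist_torque': [-0.014, 0.053, 0.006], 'grip_width': 84.773}
top 44.596752621413955 314.7886945725863 238.83927845074874 -0.021932426370002582 [[-0.025, -1.0, 0.006, 3.066], [0.993, -0.025, 0.113, -485.814], [-0.113, 0.008, 0.994, -1390.823], [0.0, 0.0, 0.0, 1.0]]
side 42.67937261873608 324.921286592003 233.12287662104913 -0.161891419798583 [[0.849, -0.528, 0.012, -414.682], [0.257, 0.433, 0.864, -200.032], [-0.461, -0.73, 0.504, -1415.537], [0.0, 0.0, 0.0, 1.0]]
```

View pics/top0.png

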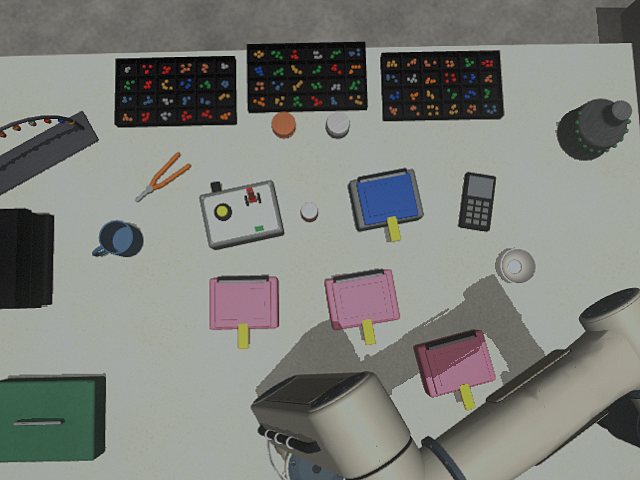

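View pics/side0.png

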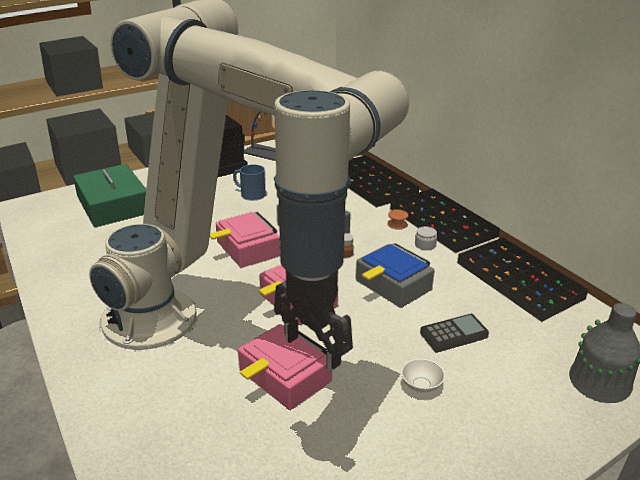

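The top view shows four candidates shaped like the socket box. Three are pink, at (243,310), (362,305) and (455,365). One has a grey box and a blue flap, at (388,200), with its tab at (393,229); that one fits. The switch unit is at (240,213), with its yellow button at (223,211) and red lever at (252,195).

```bash
cat > h.py <<'E'
import numpy as np, cv2
def K(d):
    f=240/np.tan(np.radians(d["vfov"])/2); return np.array([[f,0,d["cx"]],[0,f,d["cy"]],[0,0,1.]])
def ray(d,uv):
    uv=np.asarray(uv,float).reshape(-1,1,2)
    n=cv2.undistortPoints(uv,K(d),np.array([float(d["k1"]),0,0,0,0]),None).reshape(-1,2)
    E=d["extrinsics"]; R=E[:3,:3]; c=-R.T@E[:3,3]
    v=np.c_[n[:,0],-n[:,1],-np.ones(len(n))]
    return c,v@R
def onz(d,uv,z):
    c,v=ray(d,uv); return c+v*((z-c[2])/v[:,2])[:,None]
def bydepth(d,uv):
    c,v=ray(d,uv); uv=np.asarray(uv).reshape(-1,2).round().astype(int)
    return c+v*d["depth"][uv[:,1],uv[:,0]][:,None]
def proj(d,P):
    E=d["extrinsics"]; P=np.atleast_2d(P)@E[:3,:3].T+E[:3,3]
    P=P*[1,-1,-1]
    return cv2.projectPoints(P.reshape(-1,1,3),np.zeros(3),np.zeros(3),K(d),np.array([float(d["k1"]),0,0,0,0]))[0].reshape(-1,2)
def mask(d,name,box):
    h=cv2.cvtColor(np.ascontiguousarray(d["img"]),cv2.COLOR_RGB2HSV); H,S,V=cv2.split(h)
    m={"yellow":(H>22)&(H<36)&(S>130)&(V>90),"red":((H<8)|(H>172))&(S>120)&(V>60),"blue":(H>100)&(H<125)&(S>130)}[name]
    o=np.zeros(m.shape,np.uint8); x0,y0,x1,y1=box; o[y0:y1,x0:x1]=m[y0:y1,x0:x1]; return o*255
def cent(m):
    M=cv2.moments(m,True); return np.array([M["m10"]/M["m00"],M["m01"]/M["m00"]])
def load(n): return {k:v for k,v in np.load(n).items()}
E
python3 - <<'E'
from h import *
t=load("pics/top0.npz")
c=t["img"][160:260,185:435,::-1]; cv2.imwrite("pics/crop0.png",cv2.resize(c,None,fx=3.2,fy=3.2,interpolation=cv2.INTER_CUBIC))
P=bydepth
b=mask(t,"yellow",(205,195,238,230)); print("button px",cent(b),(b>0).sum(), onz(t,cent(b),93),P(t,cent(b)))
l=mask(t,"red",(240,180,268,210)); print("lever px",cent(l),(l>0).sum())
y=mask(t,"yellow",(380,210,410,250)); print("tab px",cent(y)); 
print(cv2.minAreaRect(cv2.findNonZero(y)), onz(t,cent(y),75), P(t,cent(y)))
f=mask(t,"blue",(340,160,430,240)); q=cv2.boxPoints(cv2.minAreaRect(cv2.findNonZero(f))); print("flap",onz(t,q,75).round(1), P(t,cent(f)))
# box/unit top via depth: height map
vv,uu=np.mgrid[160:260,185:435]; uv=np.c_[uu.ravel(),vv.ravel()]; X=P(t,uv)
for nm,z0,z1,u0,u1 in(("rcd",62,76,190,300),("sock",58,70,335,435)):
    k=(X[:,2]>z0)&(X[:,2]<z1)&(uv[:,0]>u0)&(uv[:,0]<u1)&(t["depth"][uv[:,1],uv[:,0]]>0)
    print(nm,k.sum(),"zmed",np.median(X[k,2]))
    rr=cv2.minAreaRect(X[k,:2].astype(np.float32)); print(rr)
k=(t["depth"][uv[:,1],uv[:,0]]>0)&(X[:,2]>100)
print("high",k.sum(),X[k].round(0)[:20])
E
```

```text
button px [221.79166667 210.70833333] 96 [[549.39402513 205.73562202  93.        ]] [[549.12050469 205.48719125  94.64577044]]
lever px [251.14473684 195.44736842] 76
tab px [393.4954955  228.70720721]
((393.40386962890625, 228.51925659179688), (23.533933639526367, 9.60969066619873), 78.69007110595703) [[ 499.72797858 -194.14106896   75.        ]] [[ 500.47206813 -194.98540865   69.16515785]]
flap [[ 612.6 -110.4   75. ]
 [ 635.3 -237.5   75. ]
 [ 531.8 -253.2   75. ]
 [ 509.6 -127.1   75. ]] [[ 572.98200165 -182.76304455   67.18306755]]
rcd 3589 zmed 69.70024673655689
((547.2578125, 166.005615234375), (130.8927459716797, 180.3105926513672), 10.93631649017334)
sock 945 zmed 64.58017968838999
((555.6918334960938, -184.317626953125), (167.95858764648438, 160.34803771972656), 9.406704902648926)
high 67 [[595. 139. 138.]
 [596. 138. 133.]
 [594. 135. 139.]
 [594. 133. 139.]
 [593. 144. 134.]
 [592. 141. 141.]
 [592. 139. 139.]
 [592. 137. 138.]
 [592. 135. 137.]
 [591. 132. 142.]
 [589. 144. 143.]
 [590. 142. 139.]
 [591. 140. 135.]
 [590. 137. 136.]
 [590. 135. 137.]
 [589. 132. 144.]
 [587. 144. 142.]
 [588. 142. 138.]
 [587. 139. 143.]
 [588. 138. 135.]]
```

View pics/crop0.png

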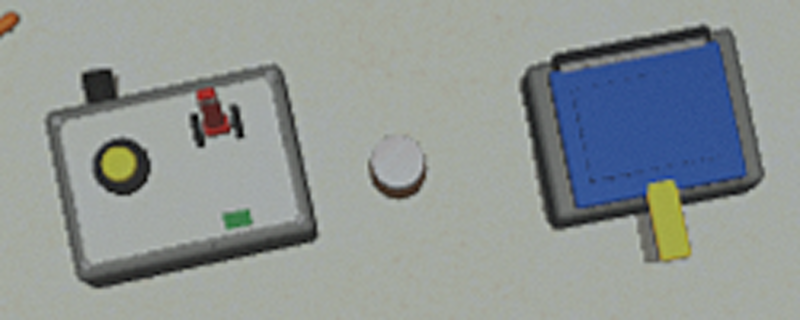

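The crop confirms the blue flap on the grey box as the target, with its yellow tab at the lower edge. It also shows the switch unit with its button on the left (+y) and the lever standing up on the right. The measured heights match the given ones: unit top 69.7, box top 64.6, lever tip about 140.

```bash
cat >> h.py <<'E'
from scipy.spatial.transform import Rotation as Ro
def rot(s):
    q=s["orientation"]; return Ro.from_quat([q[1],q[2],q[3],q[0]])
def go(s,P,ydir=None,tilt=None):
    """shift (m, tool axes) and twist to reach TCP P (mm), tool down, jaws along ydir"""
    R=rot(s).as_matrix(); dp=R.T@(np.array(P)-s["ee_pos"])/1000
    tw=np.zeros(3)
    if ydir is not None:
        x=np.array([0,0,-1.]); y=np.array([*ydir,0.]); y/=np.linalg.norm(y)
        if y@R[:,1]<0: y=-y
        T=np.c_[x,y,np.cross(x,y)]; tw=Ro.from_matrix(R.T@T).as_rotvec()
    return dp.round(4).tolist(),tw.round(4).tolist()
UC=np.array([547.3,166.0]); ua=0.191
ux=np.array([np.cos(ua),np.sin(ua)]); uy=np.array([-np.sin(ua),np.cos(ua)])
PIV=np.r_[UC+25*ux-35*uy,82]; BTN=np.array([549.4,205.7,93])
sa=0.172; sx=np.array([np.cos(sa),np.sin(sa)]); sy=np.array([-np.sin(sa),np.cos(sa)])
E
python3 - <<'E'
from h import *; from bench import r
s=r.read_state(); print(rot(s).as_matrix().round(3)); print("piv",PIV)
print(go(s,BTN+[0,0,60],uy))
t=load("pics/top0.npz"); d=load("pics/side0.npz")
print(proj(t,BTN),proj(t,PIV+np.r_[9.2*ux,41]),proj(d,BTN))
# refine: button & tab from side view too, if seen
y=mask(d,"yellow",(355,255,395,290)); print(cent(y),(y>0).sum(),onz(d,cent(y),75.5))
h=onz(t,cent(mask(t,"yellow",(380,210,410,250))),75)[0][:2]+130*sx; print("hinge",h)
E
```

```text
[[-0.    -0.23   0.973]
 [ 0.002  0.973  0.23 ]
 [-1.     0.002 -0.   ]]
piv [578.48980029 136.38249913  82.        ]
([0.0576, 0.6235, 0.5819], [0.0407, -0.0001, -0.0017])
[[221.80698295 210.70541678]] [[249.33066554 191.35098704]] [[305.66756636 194.75356588]]
[372.80745342 272.19875776] 161 [[ 497.75961954 -199.2476829    75.5       ]]
hinge [ 627.80975465 -171.8911557 ]
```

```bash
python3 -m creep '{"dp":[[0,0.0440,0.0440],[0,0.0880,0.0880],[0,0.1320,0.1320],[0,0.1760,0.1750],[0,0.2200,0.2180],[0,0.2640,0.2610],[0,0.3080,0.3020],[0,0.3520,0.3430],[0,0.3960,0.3840],[0,0.4400,0.4250],[0,0.4840,0.4600],[0,0.5280,0.4950]],"twist":[[0.04,0,0],[0.04,0,0],[0.04,0,0],[0.04,0,0],[0.04,0,0],[0.04,0,0],[0.04,0,0],[0.04,0,0],[0.04,0,0],[0.04,0,0],[0.04,0,0],[0.04,0,0]],"jaw":[0,0,0,0,0,0,0,0,0,0,0,0]}'
python3 - <<'E'
from h import *; from bench import r
s=r.read_state(); print(s["q"]); print(go(s,BTN+[0,0,20],uy))
E
```

```text
clock: 1.6
ee_pos: [487.1, 94.2, 210.1]
orientation: [0.704, -0.068, 0.704, 0.068]
wrist_force: [0.8, -0.3, 0.3]
grip_width: -0.0
[ 5.07400754e-01  1.48560000e-01 -2.71515547e-02 -4.49420931e-05
 -1.39565654e+00 -1.88595501e+00]
([0.097, 0.0976, 0.0825], [0.0012, -0.0006, 0.0001])
```

```bash
python3 -m creep '{"dp":[[0,0.03,0.03],[0,0.06,0.05],[0,0.08,0.07],[0,0.0976,0.0825],[0,0.0976,0.0825],[0.03,0.0976,0.0825],[0.06,0.0976,0.0825],[0.08,0.0976,0.0825],[0.09,0.0976,0.0825],[0.09,0.0976,0.0825]],"twist":[[0,0,0],[0,0,0],[0,0,0],[0,0,0],[0,0,0],[0,0,0],[0,0,0],[0,0,0],[0,0,0],[0,0,0]],"jaw":[0,0,0,0,0,0,0,0,0,0]}'
python3 - <<'E'
from h import *; from bench import r, imaging
s=r.read_state(); print(go(s,BTN,uy),BTN)
for n in("top","side"):
    d=imaging.snapshot(n); c=d["img"][140:270,180:340,::-1] if n=="top" else d["img"][100:250,220:420,::-1]; cv2.imwrite(f"pics/{n}1.png",cv2.resize(c,None,fx=3.8,fy=3.8))
E
```

```text
clock: 2.85
ee_pos: [548.9, 203.4, 120.2]
orientation: [0.704, -0.068, 0.704, 0.067]
wrist_force: [0.4, 0.6, -0.5]
grip_width: -0.0
([0.0272, 0.0022, 0.0009], [0.0006, -0.0009, 0.0005]) [549.4 205.7  93. ]
```

View pics/side1.png

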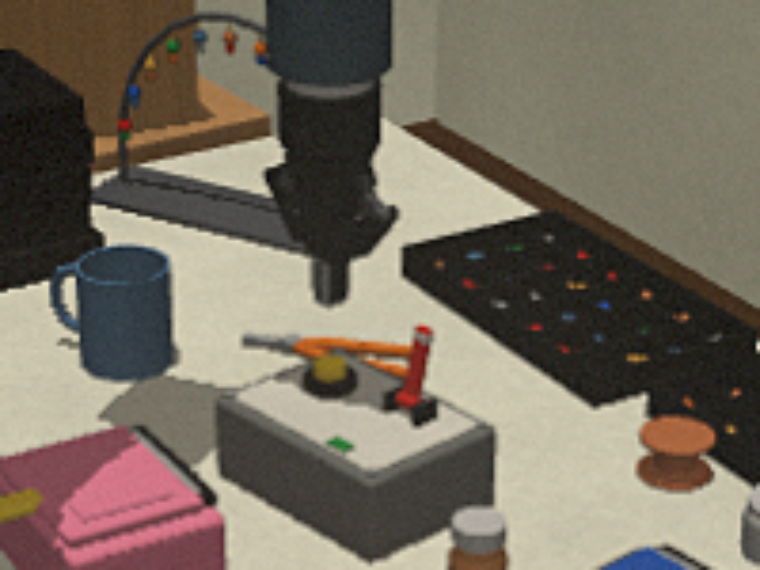

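View pics/top1.png

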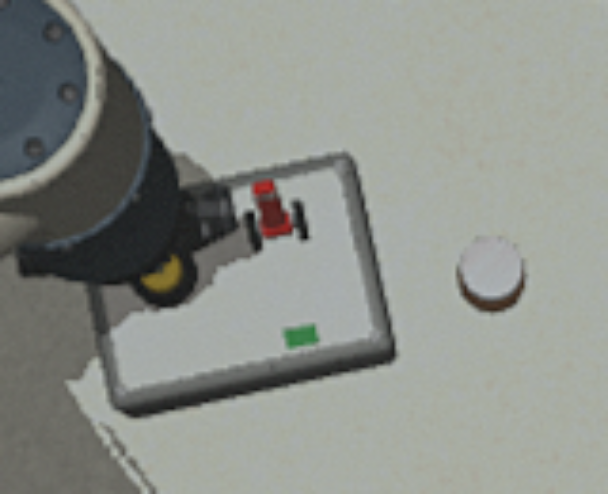

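The side view shows the closed fingers straight above the button (side crop, about (330,300) over (330,370)). The lever is up and clear at (418,365). I'm pressing now.

```bash
python3 -m creep '{"dp":[[0.01,0.002,0.001],[0.02,0.002,0.001],[0.025,0.002,0.001],[0.028,0.002,0.001],[0.03,0.002,0.001],[0.032,0.002,0.001],[0.033,0.002,0.001],[0.033,0.002,0.001]],"twist":[[0,0,0],[0,0,0],[0,0,0],[0,0,0],[0,0,0],[0,0,0],[0,0,0],[0,0,0]],"jaw":[0,0,0,0,0,0,0,0]}'
python3 - <<'E'
from h import *; from bench import r, imaging
for n in("side",):
    d=imaging.snapshot(n); c=d["img"][100:250,220:420,::-1]; cv2.imwrite(f"pics/{n}2.png",cv2.resize(c,None,fx=3.8,fy=3.8))
E
```

```text
clock: 3.95
ee_pos: [549.8, 206.0, 87.4]
orientation: [0.704, -0.068, 0.704, 0.068]
wrist_force: [0.7, -0.6, -0.2]
grip_width: -0.1
```

View pics/side2.png

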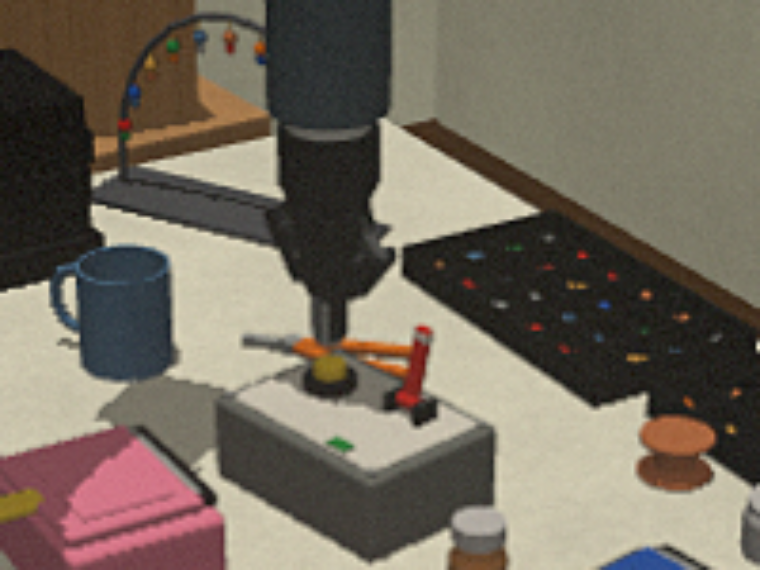

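```bash
python3 - <<'E'
from h import *; from bench import r, imaging
d=imaging.snapshot("side"); np.savez("pics/s.npz",**d)
s=r.read_state(); print(s["ee_pos"],s["wrist_force"],s["clock"])
print("proj tcp",proj(d,s["ee_pos"]),"btn",proj(d,BTN))
for v in range(172,206): 
    p=bydepth(d,[306,v])[0]; print(v,d["img"][v,306],p.round(0))
t=imaging.snapshot("top"); y=mask(d,"yellow",(290,180,325,215)); print(cent(y),onz(d,cent(y),90))
E
```

```text
[549.88217757 206.02991487  87.48524007] [-0.04567002  0.1987942  -0.48315166] 4.05
proj tcp [[305.76031178 196.37603353]] btn [[305.66756636 194.75356588]]
172 [45 42 42] [539. 185. 176.]
173 [39 35 27] [541. 189. 170.]
174 [40 40 36] [542. 190. 167.]
175 [33 33 31] [539. 186. 166.]
176 [37 36 31] [542. 191. 160.]
177 [41 36 34] [544. 195. 155.]
178 [41 35 35] [541. 189. 155.]
179 [44 43 39] [541. 189. 152.]
180 [56 52 49] [547. 200. 143.]
181 [68 65 62] [542. 191. 145.]
182 [61 61 57] [545. 196. 139.]
183 [66 66 63] [543. 192. 138.]
184 [68 66 56] [544. 194. 133.]
185 [66 65 59] [543. 193. 131.]
186 [59 60 51] [544. 194. 127.]
187 [60 54 52] [544. 194. 124.]
188 [68 64 60] [546. 198. 119.]
189 [61 68 66] [546. 198. 116.]
190 [84 78 70] [546. 197. 113.]
191 [113  76  50] [547. 200. 108.]
192 [120  68  32] [648. 373.   5.]
193 [125 101  54] [578. 254.  71.]
194 [132 112  29] [552. 208.  94.]
195 [136 114  32] [551. 206.  92.]
196 [137 115  38] [546. 198.  93.]
197 [132 111  33] [544. 194.  92.]
198 [122  99  32] [545. 196.  88.]
199 [121 100  37] [544. 194.  86.]
200 [85 73 36] [544. 195.  82.]
201 [34 31 31] [540. 188.  83.]
202 [43 40 34] [540. 187.  80.]
203 [36 34 33] [541. 189.  76.]
204 [55 55 48] [542. 192.  71.]
205 [147 138 128] [538. 185.  72.]
[306.11764706 196.20588235] [[548.81696222 202.14856     90.        ]]
```

The image says the finger ends sit about 15 mm above the reported TCP; the gap over the button is visible at rows 191–194. I'll feel my way down by wrist force.

```bash
python3 -m creep '{"dp":[[0.003,0,0],[0.006,0,0],[0.009,0,0],[0.010,0,0],[0.010,0,0]],"twist":[[0,0,0],[0,0,0],[0,0,0],[0,0,0],[0,0,0]],"jaw":[0,0,0,0,0]}'
python3 - <<'E'
from h import *; from bench import r, imaging
for n in("side",):
    d=imaging.snapshot(n); c=d["img"][100:250,220:420,::-1]; cv2.imwrite(f"pics/{n}3.png",cv2.resize(c,None,fx=3.8,fy=3.8))
E
```

```text
clock: 4.72
ee_pos: [549.8, 206.0, 77.3]
orientation: [0.704, -0.068, 0.704, 0.068]
wrist_force: [-0.5, 0.1, -0.2]
grip_width: 0.3
```

View pics/side3.png

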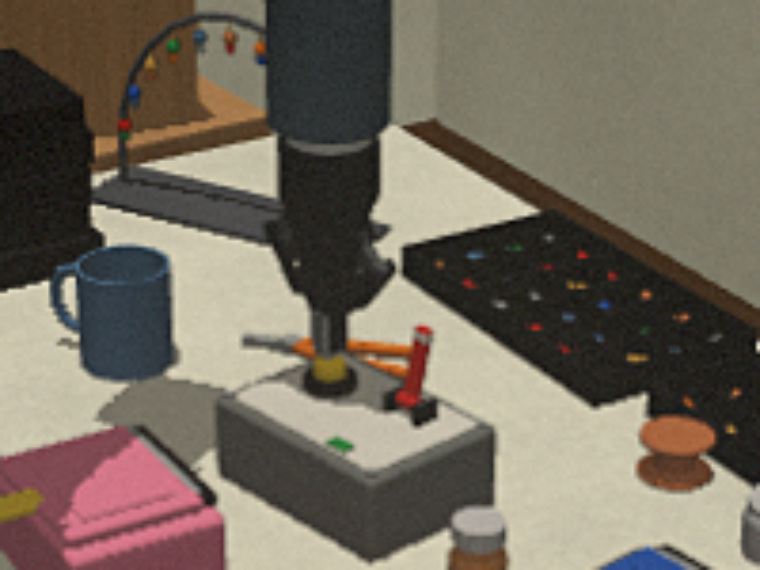

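```bash
python3 -m creep '{"dp":[[0.002,0,0],[0.004,0,0],[0.004,0,0]],"twist":[[0,0,0],[0,0,0],[0,0,0]],"jaw":[0,0,0]}'; python3 -m creep '{"dp":[[0.002,0,0],[0.003,0,0],[0.003,0,0]],"twist":[[0,0,0],[0,0,0],[0,0,0]],"jaw":[0,0,0]}'
```

```text
clock: 5.15
ee_pos: [549.7, 205.9, 73.1]
orientation: [0.704, -0.068, 0.704, 0.068]
wrist_force: [-0.1, 0.5, -0.3]
grip_width: 0.1
clock: 5.52
ee_pos: [550.0, 206.1, 70.7]
orientation: [0.704, -0.068, 0.704, 0.068]
wrist_force: [-0.9, -0.7, 2.7]
grip_width: 0.1
```

```bash
python3 -m creep '{"dp":[[0.001,0,0],[0.002,0,0],[0.003,0,0],[0.003,0,0],[0.003,0,0],[0.003,0,0]],"twist":[[0,0,0],[0,0,0],[0,0,0],[0,0,0],[0,0,0],[0,0,0]],"jaw":[0,0,0,0,0,0]}'
python3 - <<'E'
from h import *; from bench import r, imaging
for n in("side",):
    d=imaging.snapshot(n); c=d["img"][100:250,220:420,::-1]; cv2.imwrite(f"pics/{n}4.png",cv2.resize(c,None,fx=3.8,fy=3.8))
E
```

```text
clock: 6.28
ee_pos: [550.0, 206.1, 67.5]
orientation: [0.704, -0.068, 0.704, 0.068]
wrist_force: [-0.1, 0.2, 4.0]
grip_width: 0.7
```

View pics/side4.png

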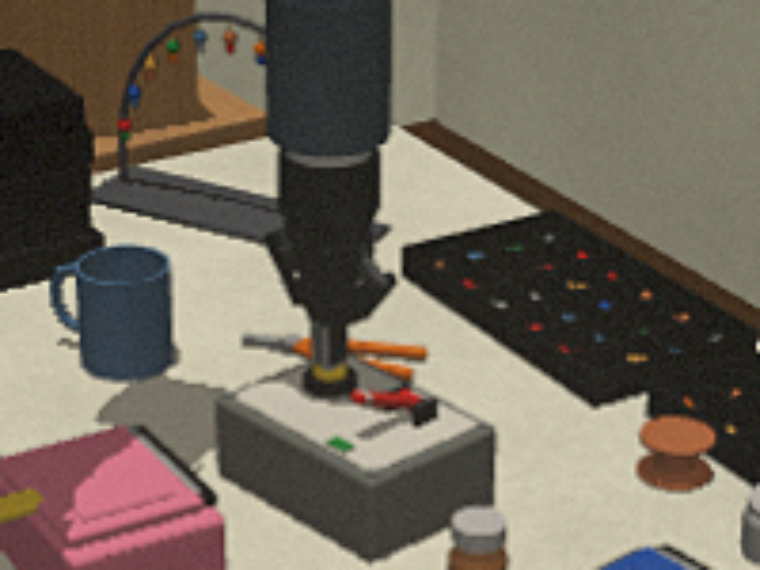

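The lever has dropped: in the crop it lies towards the unit's −x, at (385,398). I'll lift and move over it with the jaws at 40 mm.

```bash
python3 - <<'E'
from h import *; from bench import r
s=r.read_state(); g=PIV+np.r_[-41.6*ux,17]; print(g, go(s,[g[0],g[1],130],uy), s["wrist_force"])
E
python3 -m creep '{"dp":[[-0.01,0,0],[-0.03,0,0],[-0.06,0,0],[-0.062,0,0],[-0.062,0,0]],"twist":[[0,0,0],[0,0,0],[0,0,0],[0,0,0],[0,0,0]],"jaw":[0,0,0,0,0.04]}'
```

```text
[537.64630107 128.48512166  99.        ] ([-0.0625, -0.0738, -0.0269], [0.0008, 0.0004, -0.0]) [0.18522912 0.62259738 4.19920762]
clock: 6.95
ee_pos: [549.3, 205.9, 129.0]
orientation: [0.703, -0.068, 0.704, 0.068]
wrist_force: [0.2, 1.4, 0.3]
grip_width: 17.1
```

```bash

python3 -m creep '{"dp":[[0,-0.03,-0.01],[0,-0.06,-0.02],[0,-0.0738,-0.0265],[0,-0.0738,-0.0265],[0,-0.0738,-0.0265]],"twist":[[0,0,0],[0,0,0],[0,0,0],[0,0,0],[0,0,0]],"jaw":[0.04,0.04,0.04,0.04,0.04]}'
python3 - <<'E'
from h import *; from bench import r, imaging
s=r.read_state(); print(go(s,[537.6,128.5,59],uy))
for n in("side","top"):
    d=imaging.snapshot(n); np.savez(f"pics/{n}5.npz",**d)
    c=d["img"][100:250,220:420,::-1] if n=="side" else d["img"][140:270,180:340,::-1]; cv2.imwrite(f"pics/{n}5.png",cv2.resize(c,None,fx=3.8,fy=3.8))
d=load("pics/side5.npz"); m=mask(d,"red",(300,180,350,220)); print(cent(m),(m>0).sum(),"expect",proj(d,PIV+np.r_[-38.8*ux,16]),proj(d,PIV+np.r_[-55*ux,23]),proj(d,PIV))
print("tcp proj",proj(d,s["ee_pos"]),proj(d,np.array(s["ee_pos"])+[0,0,20]))
E
```

```text
clock: 7.58
ee_pos: [537.9, 129.0, 129.0]
orientation: [0.704, -0.068, 0.704, 0.068]
wrist_force: [1.0, 0.4, 0.2]
grip_width: 40.0
([0.07, -0.0005, -0.0003], [0.001, -0.0004, -0.0001])
[322.22807018 204.52631579] 57 expect [[316.76830234 204.54859511]] [[312.43446063 204.10439817]] [[326.88799234 205.34800424]]
tcp proj [[316.04258725 194.7836754 ]] [[316.07847733 188.26236675]]
```

View pics/side5.png

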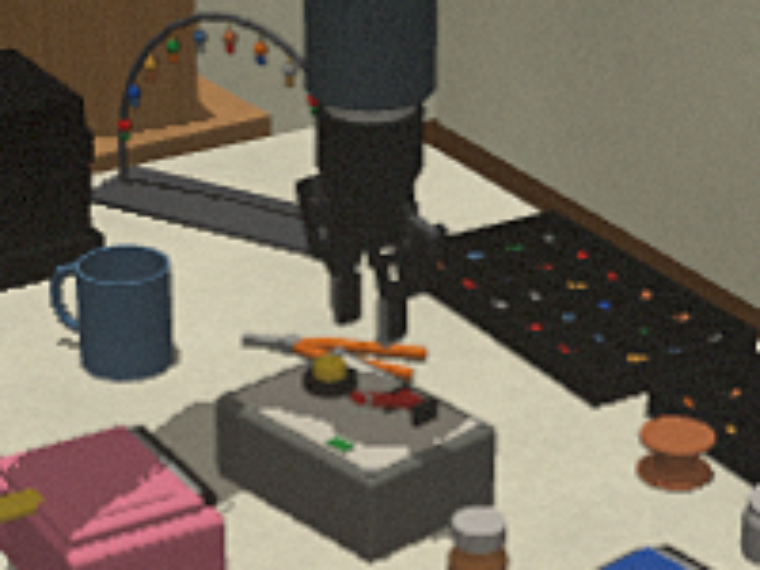

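View pics/top5.png

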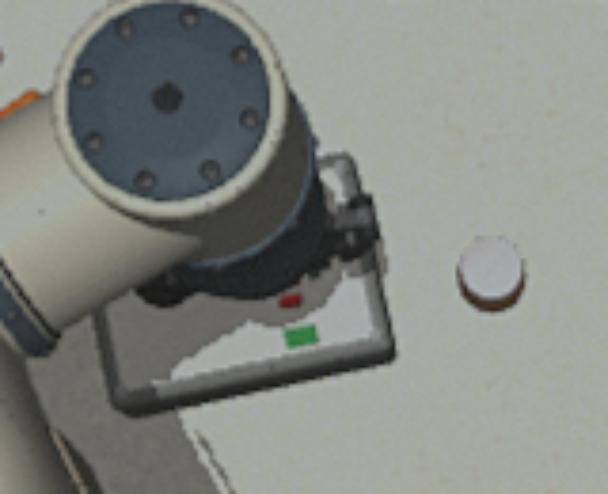

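The fingers straddle the lever: their tips are at crop (347,322) and (392,340), midpoint in line with the lever grip. Their ends are about 20 mm above the reported TCP, so I'm descending to TCP z≈60.

```bash

python3 -m creep '{"dp":[[0.02,0,0],[0.04,0,0],[0.055,0,0],[0.062,0,0],[0.066,0,0],[0.069,0,0],[0.069,0,0]],"twist":[[0,0,0],[0,0,0],[0,0,0],[0,0,0],[0,0,0],[0,0,0],[0,0,0]],"jaw":[0.04,0.04,0.04,0.04,0.04,0.04,0.04]}'
python3 - <<'E'
from h import *; from bench import r, imaging
s=r.read_state(); print(s["wrist_force"])
for n in("side",):
    d=imaging.snapshot(n); np.savez(f"pics/{n}6.npz",**d)
    c=d["img"][150:230,270:370,::-1]; cv2.imwrite(f"pics/{n}6.png",cv2.resize(c,None,fx=7,fy=7))
E
```

```text
clock: 8.55
ee_pos: [538.0, 128.6, 60.6]
orientation: [0.704, -0.068, 0.704, 0.068]
wrist_force: [0.4, -0.4, 0.1]
grip_width: 40.1
[ 0.36905986 -0.4108099   0.05982868]
```

View pics/side6.png

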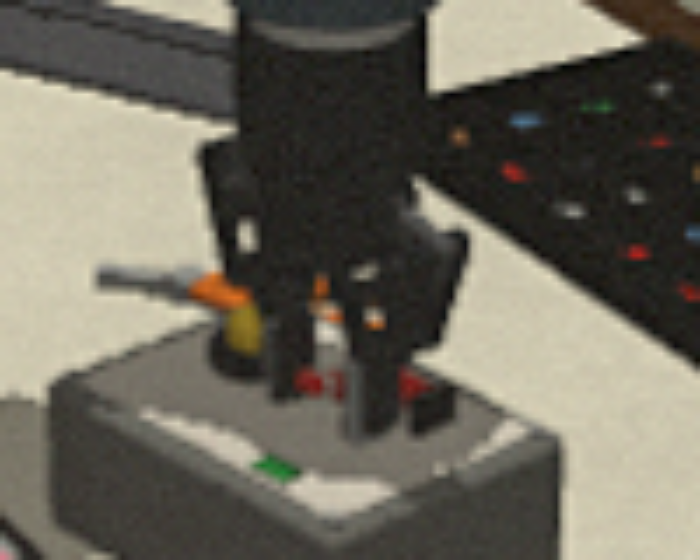

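The fingers stand on either side of the red lever, with no contact force. Closing.

```bash

python3 -m creep '{"dp":[[0,0,0],[0,0,0],[0,0,0],[0,0,0],[0,0,0]],"twist":[[0,0,0],[0,0,0],[0,0,0],[0,0,0],[0,0,0]],"jaw":[0.01,0.01,0.01,0.01,0.01]}'
python3 - <<'E'
import numpy as np
from h import *; from bench import r
s=r.read_state(); print(s["wrist_force"],s["grip_width"])
# arc offsets: tool z ~ ux, tool x down
a0=np.pi-0.39
for a in np.linspace(a0, np.pi/2-0.22-0.1, 12):
    print(round(a,2),[round(float(-44*(np.sin(a)-np.sin(a0))),1),0,round(float(44*(np.cos(a)-np.cos(a0))),1)])
E
```

```text
clock: 9.22
ee_pos: [538.3, 126.7, 61.0]
orientation: [0.704, -0.069, 0.704, 0.067]
wrist_force: [1.3, -5.7, 1.7]
grip_width: 12.9
[ 1.25851269 -5.72779571  1.67027992] 12.90725858974783
2.75 [-0.0, 0, 0.0]
2.62 [-5.4, 0, 2.7]
2.48 [-10.3, 0, 6.0]
2.34 [-14.8, 0, 10.0]
2.21 [-18.7, 0, 14.6]
2.07 [-21.9, 0, 19.7]
1.93 [-24.4, 0, 25.1]
1.8 [-26.2, 0, 30.8]
1.66 [-27.1, 0, 36.8]
1.52 [-27.2, 0, 42.8]
1.39 [-26.5, 0, 48.7]
1.25 [-25.0, 0, 54.5]
```

```bash

python3 -m creep '{"dp":[[-0.0054,-0.001,0.0027],[-0.0103,-0.002,0.006],[-0.0148,-0.002,0.010],[-0.0187,-0.002,0.0146],[-0.0219,-0.002,0.0197],[-0.0244,-0.002,0.0251],[-0.0262,-0.002,0.0308],[-0.0271,-0.002,0.0368],[-0.0272,-0.002,0.0428],[-0.0265,-0.002,0.0487],[-0.0255,-0.002,0.054],[-0.0255,-0.002,0.054]],"twist":[[0,0,0],[0,0,0],[0,0,0],[0,0,0],[0,0,0],[0,0,0],[0,0,0],[0,0,0],[0,0,0],[0,0,0],[0,0,0],[0,0,0]],"jaw":[0.01,0.01,0.01,0.01,0.01,0.01,0.01,0.01,0.01,0.01,0.01,0.01]}'
python3 - <<'E'
from h import *; from bench import r, imaging
s=r.read_state(); print(s["wrist_force"])
for n in("side",):
    d=imaging.snapshot(n); np.savez(f"pics/{n}7.npz",**d)
    c=d["img"][150:230,270:370,::-1]; cv2.imwrite(f"pics/{n}7.png",cv2.resize(c,None,fx=7,fy=7))
E
```

```text
clock: 10.72
ee_pos: [594.9, 137.6, 88.7]
orientation: [0.707, -0.068, 0.701, 0.068]
wrist_force: [1.2, -0.1, 0.2]
grip_width: 10.0
[ 1.17531652 -0.08934613  0.16040754]
```

View pics/side7.png

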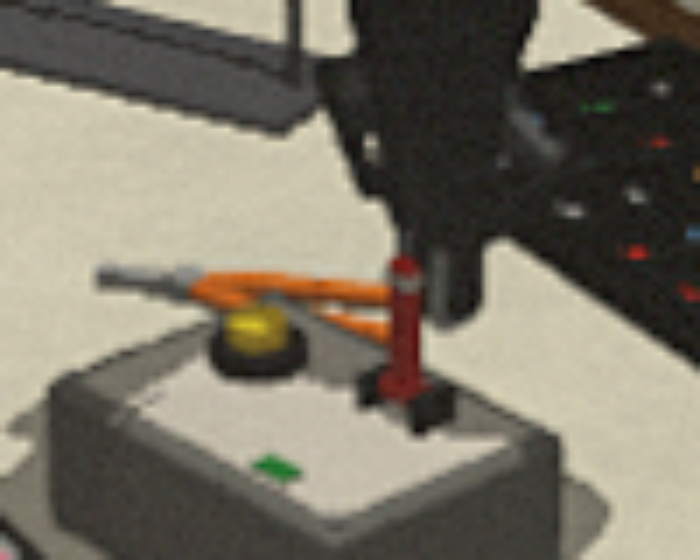

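```bash
python3 - <<'E'
from h import *; from bench import r, imaging
d=load("pics/side7.npz"); m=mask(d,"red",(310,180,345,215)); p=cv2.findNonZero(m).reshape(-1,2); print(p[p[:,1]<=p[:,1].min()+1].mean(0), p[p[:,1]>=205].mean(0))
for q in (0,.1,.22,.3,.4,.5): print(q,proj(d,PIV+np.r_[60*np.sin(.22-q)*ux,60*np.cos(.22-q)]).round(1))
E
```

```text
[327.4 186.8] [327.07142857 205.42857143]
0 [[330.6 185.4]]
0.1 [[329.1 185.7]]
0.22 [[327.2 186.3]]
0.3 [[325.9 186.8]]
0.4 [[324.3 187.7]]
0.5 [[322.8 188.8]]
```

The lever slipped out of the pads. It now stands at about 0.2 rad, resting on the −x side of the closed fingers (gap 10 mm, lever 14 mm wide), so it leans towards +x. Withdrawing the fingers to +x should let it settle on its stop.

```bash

python3 -m creep '{"dp":[[0,0,0.004],[0,0,0.008],[0,0,0.014],[0,0,0.022],[0,0,0.03],[-0.01,0,0.035],[-0.01,0,0.035]],"twist":[[0,0,0],[0,0,0],[0,0,0],[0,0,0],[0,0,0],[0,0,0],[0,0,0]],"jaw":[0.01,0.01,0.01,0.01,0.01,0.01,0.01]}'
python3 - <<'E'
from h import *; from bench import r, imaging
s=r.read_state(); print(s["wrist_force"])
for n in("side",):
    d=imaging.snapshot(n); np.savez(f"pics/{n}8.npz",**d)
    c=d["img"][150:230,270:370,::-1]; cv2.imwrite(f"pics/{n}8.png",cv2.resize(c,None,fx=7,fy=7))
    m=mask(d,"red",(310,180,345,215)); p=cv2.findNonZero(m).reshape(-1,2); print(p[p[:,1]<=p[:,1].min()+1].mean(0), p[p[:,1]>=205].mean(0))
E
```

```text
clock: 11.65
ee_pos: [626.7, 143.8, 97.1]
orientation: [0.705, -0.068, 0.703, 0.068]
wrist_force: [-0.3, -0.2, 0.2]
grip_width: 9.9
[-0.33154067 -0.18232347  0.19393543]
[321.06666667 202.73333333] [322.86206897 205.48275862]
```

View pics/side8.png

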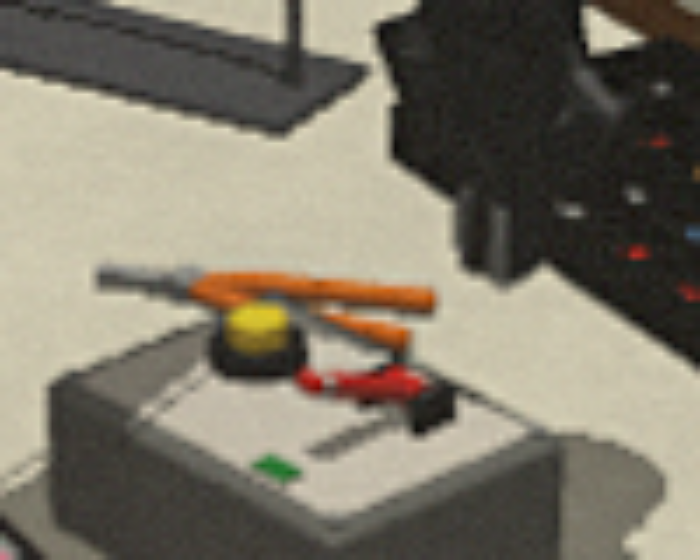

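It fell back to −x, so it hadn't passed upright when the pads slipped off. The button is out. I'll now push it instead: closed fingers on the −x side of the tip, rising along the arc so friction helps, until it tips over onto its stop.

```bash
python3 - <<'E'
from h import *; from bench import r
s=r.read_state(); p=PIV[:2]-76*ux-1.5*uy; print(p, go(s,[*p,60],uy))
E
```

```text
[504.15663022 120.48187565] ([0.0364, 0.0004, -0.1242], [0.0007, 0.0013, -0.0003])
```

```bash

python3 -m creep '{"dp":[[-0.03,0,0],[-0.045,0,-0.02],[-0.045,0,-0.06],[-0.045,0,-0.1],[-0.045,0,-0.124],[-0.045,0,-0.124],[-0.02,0,-0.124],[0.01,0,-0.124],[0.03,0,-0.124],[0.036,0,-0.124],[0.036,0,-0.124]],"twist":[[0,0,0],[0,0,0],[0,0,0],[0,0,0],[0,0,0],[0,0,0],[0,0,0],[0,0,0],[0,0,0],[0,0,0],[0,0,0]],"jaw":[0,0,0,0,0,0,0,0,0,0,0]}'
python3 - <<'E'
from h import *; from bench import r, imaging
s=r.read_state(); print(s["wrist_force"])
for n in("side","top"):
    d=imaging.snapshot(n); np.savez(f"pics/{n}9.npz",**d)
    c=d["img"][150:230,270:370,::-1] if n=="side" else d["img"][160:260,190:300,::-1]; cv2.imwrite(f"pics/{n}9.png",cv2.resize(c,None,fx=6,fy=6))
E
```

```text
clock: 13.08
ee_pos: [504.3, 119.9, 60.1]
orientation: [0.704, -0.068, 0.704, 0.068]
wrist_force: [0.2, 0.4, 0.1]
grip_width: 0.1
[0.20719418 0.37861388 0.09297742]
```

View pics/side9.png

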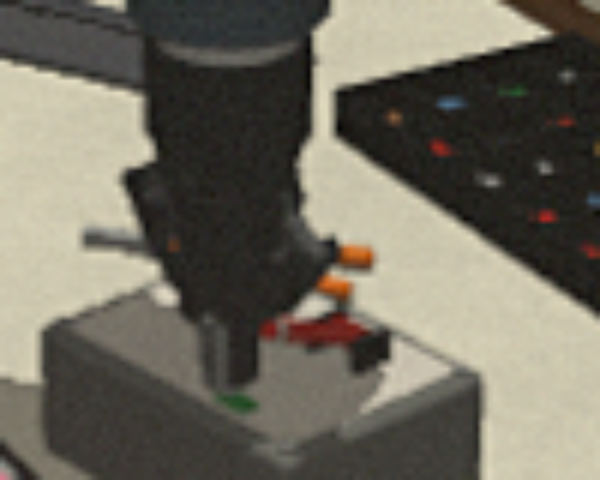

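View pics/top9.png

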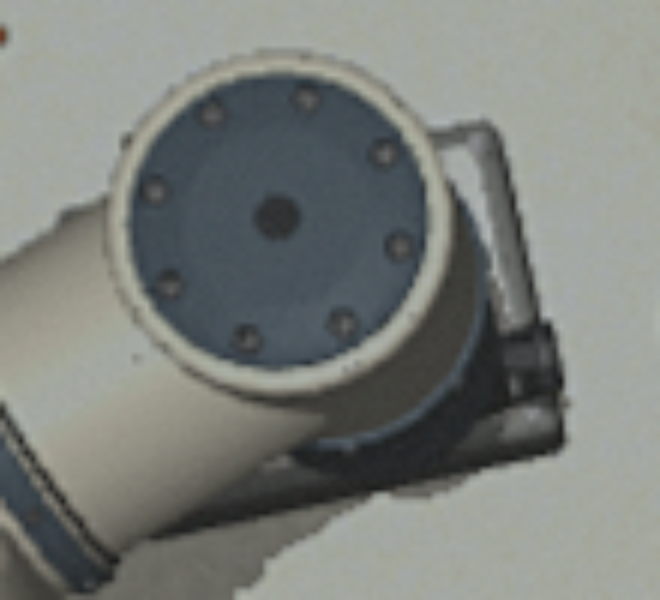

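The closed fingers stand just beyond the lever's tip on the −x side, at crop (235,350) with the tip at (265,330). Pushing up and over.

```bash

python3 -m creep '{"dp":[[0,0,0.008],[-0.006,0,0.013],[-0.012,0,0.018],[-0.018,0,0.023],[-0.023,0,0.029],[-0.028,0,0.035],[-0.031,0,0.041],[-0.034,0,0.047],[-0.036,0,0.053],[-0.037,0,0.059],[-0.037,0,0.065],[-0.037,0,0.070]],"twist":[[0,0,0],[0,0,0],[0,0,0],[0,0,0],[0,0,0],[0,0,0],[0,0,0],[0,0,0],[0,0,0],[0,0,0],[0,0,0],[0,0,0]],"jaw":[0,0,0,0,0,0,0,0,0,0,0,0]}'
cat > lev.py <<'E'
from h import *; from bench import r, imaging; import sys
n=sys.argv[1]
s=r.read_state(); print(s["wrist_force"].round(2) if hasattr(s["wrist_force"],"round") else s["wrist_force"])
d=imaging.snapshot("side"); c=d["img"][150:230,270:370,::-1]; cv2.imwrite(f"pics/side{n}.png",cv2.resize(c,None,fx=6,fy=6))
m=mask(d,"red",(300,180,345,215)); p=cv2.findNonZero(m).reshape(-1,2); print(len(p),p[p[:,1]<=p[:,1].min()+1].mean(0), "q0 expects 330.6,185.4; q.22 327.2")
E
python3 lev.py 10
```

```text
clock: 14.68
ee_pos: [571.6, 132.9, 96.5]
orientation: [0.703, -0.068, 0.705, 0.067]
wrist_force: [-11.6, -0.4, 9.6]
grip_width: 0.0
[-11.58  -0.41   9.62]
71 [332.  186.5] q0 expects 330.6,185.4; q.22 327.2
```

View pics/side10.png

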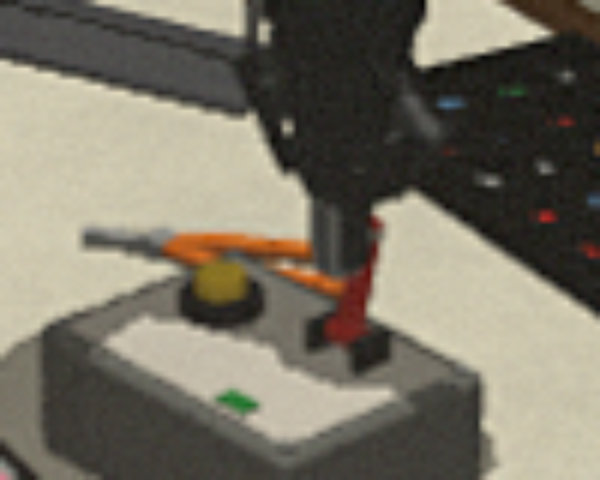

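The lever is pressed home on its stop, leaning to +x. Next I back the fingers off in −x, then go up.

```bash

python3 -m creep '{"dp":[[0,0,-0.004],[0,0,-0.010],[0,0,-0.018],[0,0,-0.03],[-0.02,0,-0.04],[-0.06,0,-0.045],[-0.07,0,-0.045],[-0.07,0,-0.045]],"twist":[[0,0,0],[0,0,0],[0,0,0],[0,0,0],[0,0,0],[0,0,0],[0,0,0],[0,0,0]],"jaw":[0,0,0,0,0,0,0,0]}'
python3 lev.py 11
python3 - <<'E'
from h import *; from bench import r, imaging
s=r.read_state()
t=load("pics/top0.npz"); tc=np.array([499.2,-195.5]); hinge=tc+130*sx; tab=hinge-140*sx; print(hinge,tab)
print(go(s,[*tab,s["ee_pos"][2]],sy))
E
```

```text
clock: 15.72
ee_pos: [528.3, 124.8, 167.4]
orientation: [0.704, -0.067, 0.703, 0.068]
wrist_force: [0.1, 0.2, -0.8]
grip_width: 0.0
[ 0.09  0.17 -0.76]
88 [331.28571429 186.57142857] q0 expects 330.6,185.4; q.22 327.2
[ 627.28177606 -173.25008674] [ 489.34755569 -197.21153179]
([-0.0, -0.3086, -0.0991], [0.0197, -0.0007, -0.0004])
```

View pics/side11.png

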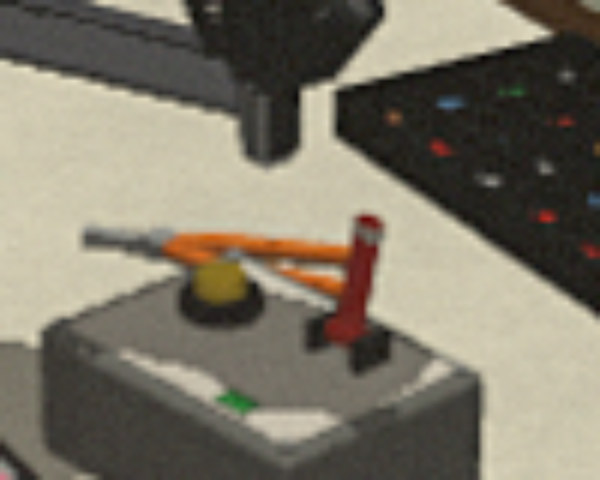

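The lever stands by itself on its stop and the button is out. Now over to the tab.

```bash

python3 -m creep '{"dp":[[0,-0.03,-0.01],[0,-0.08,-0.025],[0,-0.13,-0.04],[0,-0.18,-0.058],[0,-0.23,-0.075],[0,-0.27,-0.088],[0,-0.3086,-0.099],[0,-0.3086,-0.099],[0,-0.3086,-0.099],[0,-0.3086,-0.099]],"twist":[[0.02,0,0],[0.02,0,0],[0.02,0,0],[0.02,0,0],[0.02,0,0],[0.02,0,0],[0.02,0,0],[0.02,0,0],[0.02,0,0],[0.02,0,0]],"jaw":[0.05,0.05,0.05,0.05,0.05,0.05,0.05,0.05,0.05,0.05]}'
python3 - <<'E'
from h import *; from bench import r, imaging
t0=load("pics/top0.npz"); print("pink far edge",onz(t0,[[326,278],[391,270],[398,312]],71).round(0).tolist())
s=r.read_state(); print(go(s,[489.3,-197.2,32],sy))
d=imaging.snapshot("side"); np.savez("pics/side12.npz",**d); c=d["img"][180:330,280:450,::-1]; cv2.imwrite("pics/side12.png",cv2.resize(c,None,fx=4,fy=4))
t=imaging.snapshot("top"); c=t["img"][150:300,310:470,::-1]; cv2.imwrite("pics/top12.png",cv2.resize(c,None,fx=4,fy=4))
print("tab expected at",proj(d,[489.3,-197.2,71]), "fingertips",proj(d,np.array(s["ee_pos"])+[0,0,21]))
E
```

```text
clock: 17.02
ee_pos: [490.0, -196.3, 166.4]
orientation: [0.704, -0.061, 0.705, 0.061]
wrist_force: [0.7, 0.9, 0.3]
grip_width: 50.4
pink far edge [[388.0, -33.0, 71.0], [403.0, -185.0, 71.0], [305.0, -197.0, 71.0]]
([0.1344, -0.0008, -0.0008], [0.0009, -0.0007, -0.0005])
tab expected at [[369.32353207 274.37717604]] fingertips [[371.84207393 231.8805244 ]]
```

View pics/side12.png

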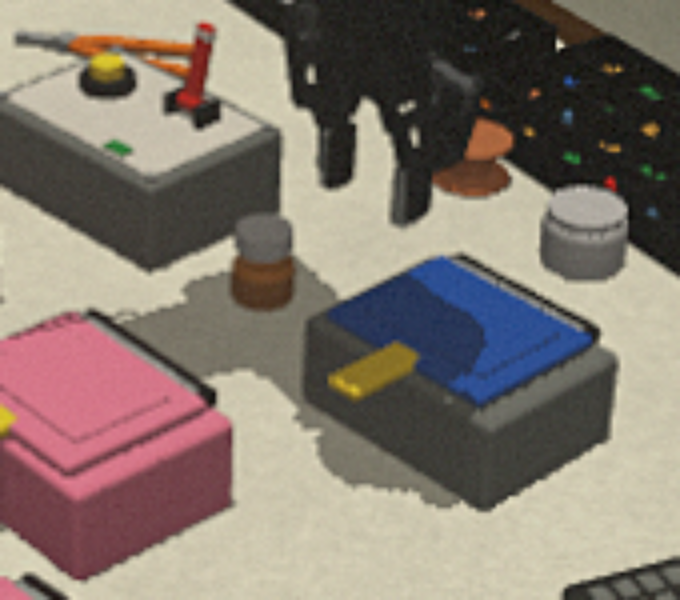

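View pics/top12.png

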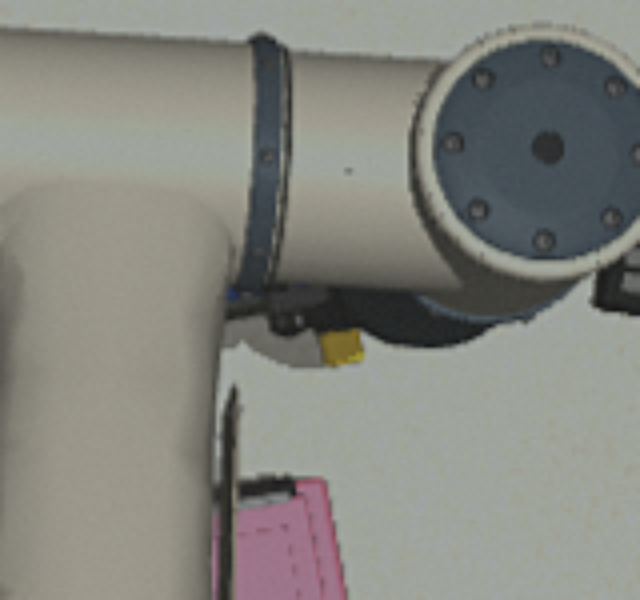

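The fingers (midpoint at crop (372,203)) hang over the outer part of the blue flap's yellow tab at (373,371), and the lever is still up at (203,60). The pink box ends at x≈403, which is clear. Descending.

```bash

python3 -m creep '{"dp":[[0.03,-0.001,-0.001],[0.06,-0.001,-0.001],[0.085,-0.001,-0.001],[0.1,-0.001,-0.001],[0.11,-0.001,-0.001],[0.12,-0.001,-0.001],[0.128,-0.001,-0.001],[0.132,-0.001,-0.001],[0.132,-0.001,-0.001]],"twist":[[0,0,0],[0,0,0],[0,0,0],[0,0,0],[0,0,0],[0,0,0],[0,0,0],[0,0,0],[0,0,0]],"jaw":[0.05,0.05,0.05,0.05,0.05,0.05,0.05,0.05,0.05]}'
python3 - <<'E'
from h import *; from bench import r, imaging
d=imaging.snapshot("side"); c=d["img"][200:330,310:440,::-1]; cv2.imwrite("pics/side13.png",cv2.resize(c,None,fx=4.5,fy=4.5))
E
```

```text
clock: 18.25
ee_pos: [489.3, -198.4, 34.8]
orientation: [0.704, -0.061, 0.705, 0.061]
wrist_force: [0.1, 0.2, 0.2]
grip_width: 49.6
```

View pics/side13.png

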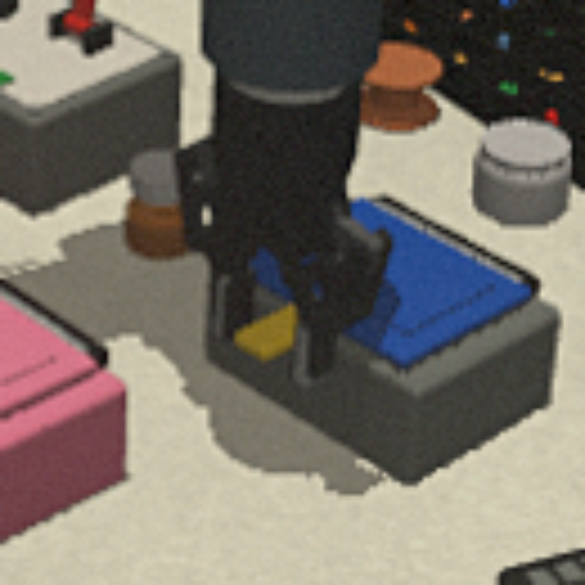

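The tab lies between the two fingers at crop (265,335), with no contact. Closing, then working out the arc.

```bash

python3 -m creep '{"dp":[[0,0,0],[0,0,0],[0,0,0],[0,0,0],[0,0,0],[0,0,0]],"twist":[[0,0,0],[0,0,0],[0,0,0],[0,0,0],[0,0,0],[0,0,0]],"jaw":[0.015,0.015,0.015,0.015,0.015,0.015]}'
python3 - <<'E'
import numpy as np
for th in np.arange(1,21)*1.047/18:
    f=.4*th; print(round(th,3),[round(-.140*np.sin(th)+.039*(np.cos(f)-1),4),0,round(.140*(1-np.cos(th))-.039*np.sin(f),4)],round(f,3))
E
```

```text
clock: 19.05
ee_pos: [489.5, -198.0, 35.4]
orientation: [0.705, -0.061, 0.704, 0.061]
wrist_force: [-2.4, 3.9, 5.8]
grip_width: 22.6
0.058 [np.float64(-0.0081), 0, np.float64(-0.0007)] 0.023
0.116 [np.float64(-0.0163), 0, np.float64(-0.0009)] 0.047
0.174 [np.float64(-0.0244), 0, np.float64(-0.0006)] 0.07
0.233 [np.float64(-0.0324), 0, np.float64(0.0001)] 0.093
0.291 [np.float64(-0.0404), 0, np.float64(0.0014)] 0.116
0.349 [np.float64(-0.0483), 0, np.float64(0.003)] 0.14
0.407 [np.float64(-0.056), 0, np.float64(0.0051)] 0.163
0.465 [np.float64(-0.0635), 0, np.float64(0.0077)] 0.186
0.524 [np.float64(-0.0708), 0, np.float64(0.0106)] 0.209
0.582 [np.float64(-0.078), 0, np.float64(0.014)] 0.233
0.64 [np.float64(-0.0849), 0, np.float64(0.0178)] 0.256
0.698 [np.float64(-0.0915), 0, np.float64(0.022)] 0.279
0.756 [np.float64(-0.0978), 0, np.float64(0.0265)] 0.302
0.814 [np.float64(-0.1039), 0, np.float64(0.0314)] 0.326
0.872 [np.float64(-0.1096), 0, np.float64(0.0367)] 0.349
0.931 [np.float64(-0.115), 0, np.float64(0.0422)] 0.372
0.989 [np.float64(-0.12), 0, np.float64(0.048)] 0.396
1.047 [np.float64(-0.1246), 0, np.float64(0.0541)] 0.419
1.105 [np.float64(-0.1288), 0, np.float64(0.0605)] 0.442
1.163 [np.float64(-0.1327), 0, np.float64(0.067)] 0.465
```

Gripped at 22.6 mm, which matches a 24 mm tab. First part of the arc, to about 27°:

```bash

python3 -m creep '{"dp":[[-0.0081,0,-0.0007],[-0.0163,0,-0.0009],[-0.0244,0,-0.0006],[-0.0324,0,0.0001],[-0.0404,0,0.0014],[-0.0483,0,0.003],[-0.056,0,0.0051],[-0.0635,0,0.0077],[-0.0635,0,0.0077]],"twist":[[0,0.023,0],[0,0.047,0],[0,0.07,0],[0,0.093,0],[0,0.116,0],[0,0.14,0],[0,0.163,0],[0,0.186,0],[0,0.186,0]],"jaw":[0.015,0.015,0.015,0.015,0.015,0.015,0.015,0.015,0.015]}'
python3 - <<'E'
from h import *; from bench import r, imaging
d=imaging.snapshot("side"); c=d["img"][150:330,260:450,::-1]; cv2.imwrite("pics/side14.png",cv2.resize(c,None,fx=3.2,fy=3.2))
# remaining rows, from the commanded pose theta=.465 in its own tool axes
def pose(th):
    f=.4*th; return np.array([-.140*np.sin(th)+.039*(np.cos(f)-1),0,.140*(1-np.cos(th))-.039*np.sin(f)]),f
p0,f0=pose(.465); R0=Ro.from_rotvec([0,f0,0])
for th in .465+np.arange(1,12)*.0582:
    p,f=pose(th); print(round(th,3),(R0.inv().apply(p-p0)).round(4).tolist(),round(f-f0,3))
E
```

```text
clock: 20.18
ee_pos: [497.6, -196.5, 97.0]
orientation: [0.636, -0.066, 0.767, 0.055]
wrist_force: [4.5, 0.9, -8.0]
grip_width: 22.6
0.523 [-0.0078, 0.0, 0.0016] 0.023
0.581 [-0.0154, 0.0, 0.0036] 0.047
0.64 [-0.0229, 0.0, 0.006] 0.07
0.698 [-0.0302, 0.0, 0.0089] 0.093
0.756 [-0.0373, 0.0, 0.0122] 0.116
0.814 [-0.0441, 0.0, 0.0159] 0.14
0.872 [-0.0507, 0.0, 0.02] 0.163
0.931 [-0.057, 0.0, 0.0244] 0.186
0.989 [-0.063, 0.0, 0.0292] 0.21
1.047 [-0.0687, 0.0, 0.0344] 0.233
1.105 [-0.074, 0.0, 0.0398] 0.256
```

View pics/side14.png

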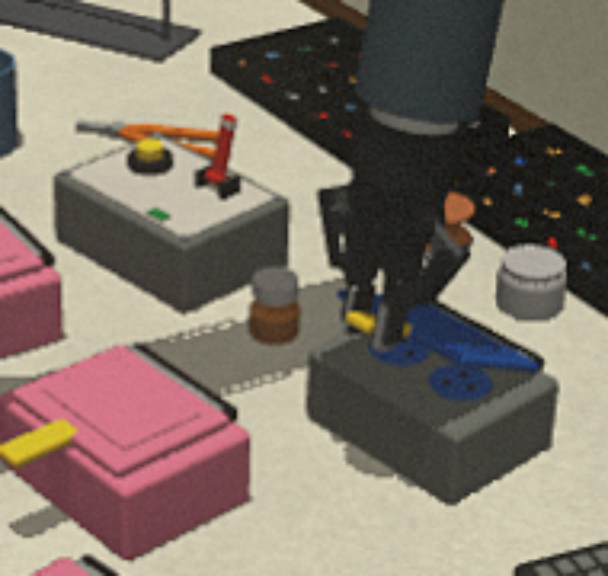

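The tab is held and the flap is rising, with the sockets visible underneath. The lever is still up. Continuing to 60°.

```bash

python3 -m creep '{"dp":[[-0.0078,0,0.0016],[-0.0154,0,0.0036],[-0.0229,0,0.006],[-0.0302,0,0.0089],[-0.0373,0,0.0122],[-0.0441,0,0.0159],[-0.0507,0,0.02],[-0.057,0,0.0244],[-0.063,0,0.0292],[-0.0687,0,0.0344],[-0.0687,0,0.0344],[-0.0687,0,0.0344]],"twist":[[0,0.023,0],[0,0.047,0],[0,0.07,0],[0,0.093,0],[0,0.116,0],[0,0.14,0],[0,0.163,0],[0,0.186,0],[0,0.21,0],[0,0.233,0],[0,0.233,0],[0,0.233,0]],"jaw":[0.015,0.015,0.015,0.015,0.015,0.015,0.015,0.015,0.015,0.015,0.015,0.015]}'
cat > flap.py <<'E'
from h import *; from bench import r, imaging; import sys
n=sys.argv[1]
s=r.read_state(); H=np.array([627.3,-173.2,71.]); g=np.array(s["ee_pos"])-39*rot(s).as_matrix()[:,0]
v=g-H; a=-(v[:2]@sx); print("grasp pt",g.round(1),"r",np.hypot(a,v[2]).round(1),"angle",np.arctan2(v[2],a).round(3),"side",(v[:2]@sy).round(1))
d=imaging.snapshot("side"); np.savez(f"pics/side{n}.npz",**d); c=d["img"][150:330,260:450,::-1]; cv2.imwrite(f"pics/side{n}.png",cv2.resize(c,None,fx=3.2,fy=3.2))
t=imaging.snapshot("top"); np.savez(f"pics/top{n}.npz",**t); cv2.imwrite(f"pics/top{n}.png",cv2.resize(t["img"][140:300,300:480,::-1],None,fx=3.3,fy=3.3))
print("th -> side px of flap outer corners(+y,-y), tab end")
for th in(.8,.9,1.047,1.2):
    u=np.r_[-np.cos(th)*sx,np.sin(th)]; y=np.r_[sy,0]
    print(th,(proj(d,[H+105*u+65*y,H+105*u-65*y,H+155*u])-[260,150]).round(1).tolist())
E
python3 flap.py 15
```

```text
clock: 21.72
ee_pos: [542.6, -188.8, 157.2]
orientation: [0.543, -0.071, 0.836, 0.047]
wrist_force: [4.7, -1.6, -17.3]
grip_width: 22.6
grasp pt [ 558.3 -186.1  192.8] r 140.6 angle 1.048 side -0.9
th -> side px of flap outer corners(+y,-y), tab end
0.8 [[111.2, 77.6], [151.1, 98.7], [121.4, 79.6]]
0.9 [[113.6, 74.1], [153.6, 95.0], [125.1, 74.1]]
1.047 [[117.4, 69.4], [157.5, 90.0], [131.0, 66.8]]
1.2 [[121.6, 65.1], [161.8, 85.4], [137.5, 60.1]]
```

View pics/side15.png

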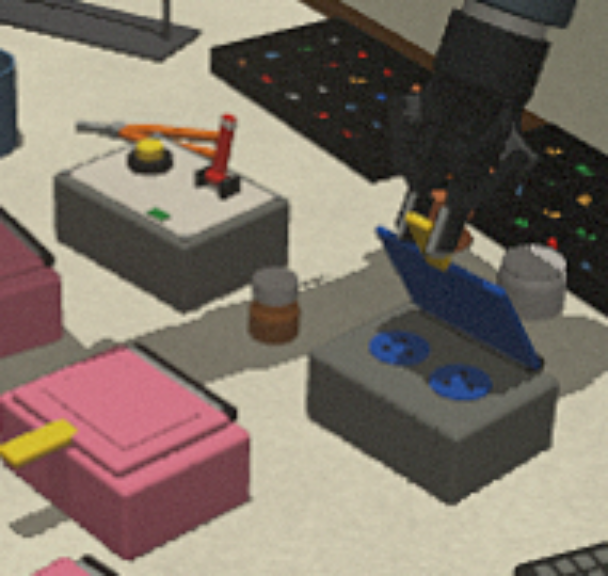

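```bash
python3 - <<'E'
from h import *
for f in("side15","top15"):
    d=load(f"pics/{f}.npz"); box=(375,215,432,268) if f[0]=="s" else (300,140,480,300)
    m=mask(d,"blue",box); v,u=np.nonzero(m); uv=np.c_[u,v]; X=bydepth(d,uv); k=(d["depth"][v,u]>0)&(X[:,2]>80)&(X[:,2]<190); X=X[k]
    if len(X)<20: print(f,len(X)); continue
    a=(X[:,:2]-[627.3,-173.2])@sx
    for _ in range(5):
        p=np.polyfit(X[:,2],a,1); e=a-np.polyval(p,X[:,2]); kk=abs(e)<2.5*e.std()+.5; X=X[kk]; a=a[kk]
    print(f,len(X),"angle",np.arctan2(1,-p[0]).round(3),"from hinge line med",np.median(np.arctan2(X[:,2]-71,-a)).round(3),"z range",X[:,2].min(),X[:,2].max(),"res",e.std())
E
```

```text
side15 290 angle 1.045 from hinge line med 0.952 z range 80.11678683796526 174.36316736270715 res 2.428200787660327
top15 191 angle 0.999 from hinge line med 1.06 z range 80.48596542668838 179.9695875606758 res 1.968704964596755
```

View pics/top15.png

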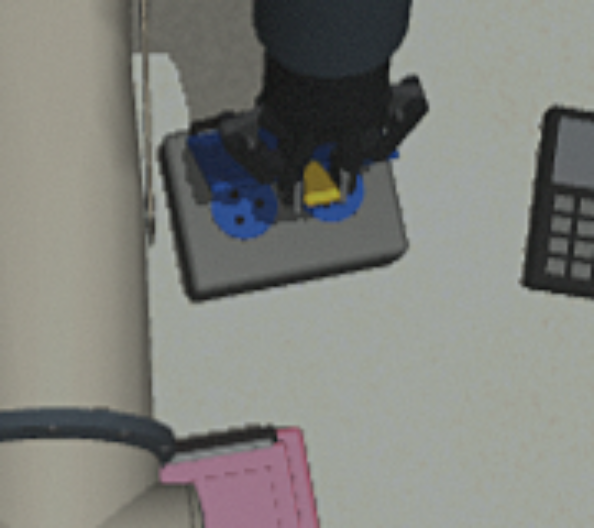

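Three independent estimates put the angle between 1.00 and 1.05 rad. I'll hold for a second and check that nothing drifts.

```bash

python3 -m creep '{"dp":[[0,0,0],[0,0,0],[0,0,0],[0,0,0],[0,0,0],[0,0,0],[0,0,0],[0,0,0],[0,0,0],[0,0,0]],"twist":[[0,0,0],[0,0,0],[0,0,0],[0,0,0],[0,0,0],[0,0,0],[0,0,0],[0,0,0],[0,0,0],[0,0,0]],"jaw":[0.015,0.015,0.015,0.015,0.015,0.015,0.015,0.015,0.015,0.015]}'
python3 flap.py 16 | head -1; python3 lev.py 17
python3 - <<'E'
from h import *; from bench import r
a=load("pics/side15.npz")["img"].astype(int); b=load("pics/side16.npz")["img"].astype(int)
print("changed px",(abs(a-b).max(2)>60).sum(), np.abs(r.read_state()["dq"]).max())
a=load("pics/side0.npz")["img"].astype(int); m=(abs(a-b).max(2)>60)
print("button px",cent(mask(load("pics/side16.npz"),"yellow",(290,180,325,205))),cent(mask(load("pics/side.npz") if 0 else load("pics/side8.npz") if 0 else load("pics/side9.npz"),"yellow",(290,180,325,205))))
c=load("pics/side16.npz")["img"][:,:,::-1]; cv2.imwrite("pics/side16f.png",c)
E
```

```text
clock: 23.08
ee_pos: [543.3, -188.7, 157.6]
orientation: [0.543, -0.071, 0.835, 0.047]
wrist_force: [6.1, -2.3, -19.4]
grip_width: 22.3
grasp pt [ 558.8 -186.   193.2] r 140.7 angle 1.053 side -0.9
[  5.28  -2.62 -20.03]
88 [331.5 186.5] q0 expects 330.6,185.4; q.22 327.2
changed px 16 0.0027224761456904113Traceback (most recent call last):
  File "<stdin>", line 5, in <module>
  File "h.py", line 24, in cent
    M=cv2.moments(m,True); return np.array([M["m10"]/M["m00"],M["m01"]/M["m00"]])
                                            ~~~~~~~~^~~~~~~~~
ZeroDivisionError: float division by zero
```

Steady: the grasp angle is 1.053 rad, joint speeds are about zero, and the lever tip pixel hasn't moved. The button pixel comparison crashed because the button is hidden in the older picture, but picture 15 shows it standing out. Handing in.

```bash
python3 -c "
from bench import job_done; print(job_done())"
```

```text
the job is handed in; nothing more can be done
None
```

I tested the safety switch and set its lever back up. I handed the job in at about 23 s with the gripper holding the blue flap open at about 60°; no verdict was reported.

**Switch:** I pressed the yellow button with closed fingers (about 4 N) and the red lever dropped. The first lift, pinching the lever, failed: it slipped out of the pads just short of upright and fell back. I then pushed it over from the −x side with closed fingers, and it rested on its stop by itself. It was still there at the last look (tip at pixel (331.5, 186.5), against an expected 330.6, 185.4).

**Flap:** I pinched the yellow tab of the blue flap on the grey box, leaving the three pink look-alikes alone, and carried it along its arc.

**Last checks:**
- **Angle:** the grasp point gives 1.053 rad. Plane fits to the flap gave 1.00 to 1.05. A rougher estimate, from lines drawn to the hinge, gave 0.95 and 1.06. All lie within 0.907 to 1.187.
- **Hold:** the grip stayed at 22.3 mm, the joints were almost still, and the picture hardly changed over one second.
- **Goods:** I saw none of them moved in the last views, but I did not measure their positions.

**What failed or disagreed:**
- **Finger ends:** they were about 20 mm behind the reported TCP. I found this by image and touch, and allowed for it.
- **Wrist force:** it stayed at about 20 N while holding, more than the flap's spring alone explains. It was well within the 120 N limit.
- **Button check:** my last pixel comparison crashed, so I judged the button out by eye only.

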